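# Tip the boot studs from the scoop into the little bucket

## Robot

A 6-joint arm with a two-finger parallel gripper is mounted at the origin on the work surface. World frame = base frame: x ahead of the robot, y to its left, z up, the work surface at z = 0. Lengths are in mm, angles in rad, forces in N, time in s.
With the tool pointing down it reaches from about 350 to 875 mm from the base axis. Payload 4.2 kg.
Tool frame: the origin (TCP) lies at the very end of the fingers, on their centre line; the grasp point (between the pads) lies 19 mm behind it; z points along the fingers, y is the line along which they close (so a half turn about z gives the same grasp; the last joint's range is limited). The gripper opens to 85 mm and grips with 20 to 120 N. Pads are 22 mm wide; open, the fingers measure 114 mm over their backs; the gripper's body (76 mm by 85 mm) begins 54 mm behind the grasp point. The pads swing forward as they close: fully open they stand 13 mm farther back than shut.
Start: joints at [-1.03, 0.385, 0.008, 0, -1.194, -0.259], TCP at [173.819, -600.321, 197.112] pointing down, gripper open.
Joint ranges: [-3.14, 3.14], [-1.21, 2.06], [-1.07, 1.41], [-3.16, 2.05], [-2.99, -0.16], [-3.1, 3.1]. Speed limits (rad/s): [2.79, 2.79, 3.14, 3.14, 3.14, 3.14].

## Interface

Orientations are given as a unit quaternion [x, y, z, w].
In Python, from bench import arm, optics gives the robot as it stands. The module is installed in compiled form; this text tells all that it offers.
- The arm moves only by the tool step_arm, never from a script. Its argument "motion" is a list of rows, each an object with "dr": the turn, a rotation vector about the tool's x, y, z in units of 8 degrees (1.0 is 8 degrees), a list of three; "slide": the shift along the tool's x, y, z in mm, a list of three; "jaw": the finger opening in mm, from 0 to 85.4. A call has exactly 8 rows; each row is the pose to reach, as a shift and turn from the pose commanded when the call began, along the tool's axes at that moment; what a row does not reach only later rows make up. A row lasts 1/8 s, in which the tool goes at most 62.5 mm and 10.7 degrees, less where a joint would pass 70% of its speed; a pose out of reach is approached as far as the arm can. A call with a gripper value outside its range is refused whole. The fingers move at their own pace and stop on an object; the grip force is fixed at half the most. Time passes only in rows, so rows that repeat a pose let the fingers close, or fill a call up. It gives the time, the measured TCP pose, the force, the opening and the grip force at its end, in the units of the state.
- arm.read_state(): the state, without advancing time (a new reading comes with each control period).
- optics.get_image(name): name is "side" or "top" or "wrist"; returns the picture (384x512x3 uint8, blue, green, red); there is no depth.
- optics.camera_info(name): a dict with "camera_matrix" (3x3 intrinsics, pixels), "view" (4x4, takes a point from world to camera coordinates); the wrist camera has in their place "T_tool_cam" (4x4, takes a point from camera to tool coordinates, whose origin is the TCP and whose axes are the flange's). Camera axes: x right, y up, looking along -z (the intrinsics and any distortion apply to the point x, -y, -z); pixel columns grow to the right and rows downward; lengths in mm; the calibration is good to about 2 mm. A picture is of the moment at which its call begins: read the wrist's pose just before it. camera_info takes no time and is no camera call.
- arm.job_done(): hands the job in; it is judged then, once.
The state is a dict: "clock": time; "joints": joint angles; "joint_vel": joint speeds; "joint_efforts": joint torques, N m; "position": TCP position; "ee_rot": TCP orientation; "contact_force": force on the tool from outside, world axes, zero at the start; "wrist_torque": the same for the moment, N m; "gripper_width": finger opening in mm; "grasp_force": force on a finger pad.
Only numpy, scipy, OpenCV 4.12 (cv2) and the standard library are available. Lean on these libraries where they do the work, as an engineer would, in place of code of your own. Each camera call takes 0.05 s, during which the arm holds its last target. There are 200 camera calls.

## Task

Carry the little scoop with its four boot studs to the red bucket and, feeling for the height of the rim, let its open edge rest lightly on it, level and still, for a second; then tip the scoop steeply so that all four studs slide out over the open edge into the bucket. Put the empty scoop back flat on the middle of its cork pad and let go; the bucket stays standing where it is and the other things on the shelf stay where they are.

Things in the scene. Friction and masses are not known exactly. Their poses are not given: they have to be found in the camera images.
- scoop: small aluminium scoop (dustpan-like tray), 120-200 g. Floor 110 (x) by 74 (y), 3 thick; origin at the centre of its underside, z up, x towards the handle. Lips 3 thick: back (x = 55, 32 high), both sides (24 high); the edge at x = -55 is open. Blue rubber-coated bar handle along x from 55 to 145, 18 wide, 22 high, centre 30 above the underside. Starts flat on the pad, studs in it, open edge roughly towards the robot
- scoop_lip (a point): middle of the scoop's open edge, on the underside of the floor (x = -55, z = 0 of the scoop)
- scoop_grip (a point): centre of the bar handle, 90 from the scoop's origin, 35 behind the back lip (x = 90, z = 30 of the scoop): a good place to grip across the 18 mm width
- bucket: collapsible red plastic bucket the size of a mug, loose, 180-280 g, empty: a cup (90 across, inside 82, base 5) in a sliding sleeve, 104 across at the top, wall 4. Origin at the centre of the underside, z up. Its sleeve may be drawn out more or less: the rim stands 72 to 100 above the underside, not told; it holds its height (over 35 N to push). Stands left or right, the pad on the other side
- pad: cork pad fixed to the shelf, 140 (x) by 110 (y), 4 thick; origin at the centre of its underside: the place of the scoop
- stud0: brass screw-in boot stud number 1 of 4: cone 20 across at the flange, 16 high, 12 g; origin at the centre of the flange face. Stands loose in the scoop; slides down the aluminium only when that slopes by some 25 to 37 degrees (friction differs from time to time)
- stud1: brass screw-in boot stud number 2 of 4: cone 20 across at the flange, 16 high, 12 g; origin at the centre of the flange face. Stands loose in the scoop; slides down the aluminium only when that slopes by some 25 to 37 degrees (friction differs from time to time)
- stud2: brass screw-in boot stud number 3 of 4: cone 20 across at the flange, 16 high, 12 g; origin at the centre of the flange face. Stands loose in the scoop; slides down the aluminium only when that slopes by some 25 to 37 degrees (friction differs from time to time)
- stud3: brass screw-in boot stud number 4 of 4: cone 20 across at the flange, 16 high, 12 g; origin at the centre of the flange face. Stands loose in the scoop; slides down the aluminium only when that slopes by some 25 to 37 degrees (friction differs from time to time)
- tree_a: wooden shoe tree, lying at one side of the shelf: 230 long, 62 wide, 69 high at the knob; origin under its middle, x axis along its length. Bystander
- tree_b: second wooden shoe tree, like the first. Bystander
- deodorizer: closed aluminium deodorizer can, standing, 52 across, about 150 high; origin at the centre of its underside. Bystander
- brush: shoe brush with black nylon bristles down and walnut back, 165 long (along its x axis), 48 wide, 42 high; stands between bucket and pad; origin under its middle. Bystander
- polish_tin: round flat polish tin, green with a steel lid, 76 across, 26 high; origin at the centre of its underside. Bystander
- shoehorn: short flat steel shoehorn with black handle, 170 long (along its x axis), 34 wide, 8 thick; origin near its middle. Bystander
Mind the look-alikes: they are no part of the job. Several things look just like the bucket: the one meant starts nearest to the robot's base.

How it is judged (in metres and radians):
On the way, in this order (a step that is already met when the one before it is completed fails the run):
1. the scoop is lifted at least 50 mm, within 20 degrees of level, with all four studs in it (height (world z) of scoop above 0.05 m and angle between scoop's own z axis and vertical below 0.35 rad and x of stud0 in the frame of scoop between -0.055 and 0.055 m and y of stud0 in the frame of scoop between -0.037 and 0.037 m and z of stud0 in the frame of scoop between -0.005 and 0.03 m and x of stud1 in the frame of scoop between -0.055 and 0.055 m and y of stud1 in the frame of scoop between -0.037 and 0.037 m and z of stud1 in the frame of scoop between -0.005 and 0.03 m and x of stud2 in the frame of scoop between -0.055 and 0.055 m and y of stud2 in the frame of scoop between -0.037 and 0.037 m and z of stud2 in the frame of scoop between -0.005 and 0.03 m and x of stud3 in the frame of scoop between -0.055 and 0.055 m and y of stud3 in the frame of scoop between -0.037 and 0.037 m and z of stud3 in the frame of scoop between -0.005 and 0.03 m), for 0.2 s.
2. the scoop, within 5 degrees of level and with all four studs in it, rests still and lightly (0.5 to 8 N) on the bucket with its open edge over the mouth, for 0.4 s (contact force between scoop and bucket between 0.5 and 8 N and linear speed of scoop below 0.006 m/s and angle between scoop's own z axis and vertical below 0.09 rad and horizontal distance between scoop_lip and bucket below 0.052 m and height (world z) of scoop_lip above 0.06 m and x of stud0 in the frame of scoop between -0.055 and 0.055 m and y of stud0 in the frame of scoop between -0.037 and 0.037 m and z of stud0 in the frame of scoop between -0.005 and 0.03 m and x of stud1 in the frame of scoop between -0.055 and 0.055 m and y of stud1 in the frame of scoop between -0.037 and 0.037 m and z of stud1 in the frame of scoop between -0.005 and 0.03 m and x of stud2 in the frame of scoop between -0.055 and 0.055 m and y of stud2 in the frame of scoop between -0.037 and 0.037 m and z of stud2 in the frame of scoop between -0.005 and 0.03 m and x of stud3 in the frame of scoop between -0.055 and 0.055 m and y of stud3 in the frame of scoop between -0.037 and 0.037 m and z of stud3 in the frame of scoop between -0.005 and 0.03 m), for 0.4 s.
3. all four studs are in the bucket while the scoop is tipped by more than 20 degrees with its open edge at the bucket (angle between scoop's own z axis and vertical above 0.35 rad and horizontal distance between scoop_lip and bucket below 0.08 m and horizontal distance between each of stud0, stud1, stud2, stud3 and bucket below 0.05 m and z of each of stud0, stud1, stud2, stud3 in the frame of bucket below 0.058 m), for 0.1 s.
At the end, for the whole second after the job is handed in: All four studs lie in the bucket, under 58 mm above its underside; it stands upright (within 6 degrees) within 40 mm of where it began; the scoop lies flat (6 degrees), at rest and let go on the cork pad, its floor's centre within 40 mm of the pad's centre (horizontal distance between each of stud0, stud1, stud2, stud3 and bucket below 0.05 m and z of each of stud0, stud1, stud2, stud3 in the frame of bucket below 0.058 m and angle between each of bucket, scoop's own z axis and vertical below 0.1 rad and distance of bucket from where it was at the start of the episode below 0.04 m and horizontal distance between scoop and pad below 0.04 m and z of scoop in the frame of pad between 0 and 0.01 m and linear speed of each of scoop, bucket below 0.02 m/s and linear speed of each of stud0, stud1, stud2, stud3 below 0.05 m/s); the robot touches nothing.
It fails at once if the scoop presses on the bucket with more than 20 N (not gently) (contact force between scoop and bucket above 20 N).
It fails at once if the bucket leans more than 15 degrees (angle between bucket's own z axis and vertical above 0.26 rad).
It fails at once if the scoop is dropped or flung (faster than 0.9 m/s) (linear speed of scoop above 0.9 m/s).
It fails at once if a bystander (shoe tree, can, brush, tin or shoehorn) is moved more than 30 mm (distance of any of tree_a, tree_b, deodorizer, brush, polish_tin, shoehorn from where it was at the start of the episode above 0.03 m).
It also fails if it takes over 66 s, if anything falls off the work surface, if the arm or the gripper's body presses on something with over 40 N, if the wrist force passes 120 N, or if a joint passes its speed limit or range.

## Working session

There is one attempt and no reset: what is moved stays moved. The work goes in short steps, Python scripts to look and compute and a tool call to move; the robot and the scene stay as the last step left them, time stands still between calls to the robot, and variables do not carry over. Pictures are saved under pics/ and viewed, at most 10 in all, crops included, and the job is handed in when it is done.

Besides the shell and the picture viewer there is one more tool, called after "Emit:" as name(argument=value, ...) on one line, values as JSON. step_arm: Moves the arm, as the interface text tells. Its arguments: {"type":"object","properties":{"motion":{"type":"array","items":{"type":"object","properties":{"dr":{"type":"array","items":{"type":"number"}},"slide":{"type":"array","items":{"type":"number"}},"jaw":{"type":"number"}}}}},"required":["motion"]}

```bash
mkdir -p pics
python3 - <<'E'
from bench import arm, optics
import cv2,numpy as np
s=arm.read_state();print(s)
for n in("top","side"):
    cv2.imwrite(f"pics/{n}0.png",optics.get_image(n)); print(n,optics.camera_info(n))
print(optics.camera_info("wrist"))
E
```

```text
{'clock': 0.0, 'joints': array([-1.03038159e+00,  3.85527525e-01,  6.60560435e-03, -4.97293897e-04,
       -1.19399801e+00, -2.58581026e-01]), 'joint_vel': array([ 9.19310949e-04, -5.57756268e-04,  1.90040013e-04, -3.38440463e-05,
        9.53306953e-04, -6.31946758e-04]), 'joint_efforts': array([-2.46956319e-03, -3.92290199e+01,  1.88402009e+01,  4.18615401e+00,
       -4.54726804e-03, -3.53360520e-06]), 'position': array([ 173.63790395, -599.69913392,  196.03153122]), 'ee_rot': array([-1.40360031e-01,  9.90099935e-01,  1.06808284e-03, -2.00086065e-04]), 'contact_force': array([-0.47324091,  1.18008885,  0.60117731]), 'wrist_torque': array([-0.01866444,  0.02265291,  0.01868948]), 'grasp_force': 0.0, 'gripper_width': 85.16670476987044}
top {'camera_matrix': array([[411.24895548,   0.        , 252.99639505],
       [  0.        , 411.24895548, 186.1904585 ],
       [  0.        ,   0.        ,   1.        ]]), 'view': array([[ 2.70333520e-02, -9.99103987e-01, -3.25641215e-02,
         2.69673893e+00],
       [ 9.95052628e-01,  2.37797358e-02,  9.64613511e-02,
        -6.00660332e+02]
[... 530 characters left out ...]
       [-3.85070674e-01,  5.66887125e-01,  7.28257896e-01,
        -9.54035914e+02],
       [ 0.00000000e+00,  0.00000000e+00,  0.00000000e+00,
         1.00000000e+00]])}
{'camera_matrix': array([[325.89729103,   0.        , 257.73335074],
       [  0.        , 325.89729103, 192.77332631],
       [  0.        ,   0.        ,   1.        ]]), 'T_tool_cam': array([[ 5.38512332e-04,  9.54674176e-01,  2.97652360e-01,
         7.54900591e+01],
       [ 9.99999849e-01, -5.46858732e-04, -5.52333660e-05,
         5.90821182e-01],
       [ 1.10043924e-04,  2.97652345e-01, -9.54674327e-01,
        -1.76595607e+02],
       [ 0.00000000e+00,  0.00000000e+00,  0.00000000e+00,
         1.00000000e+00]])}
```

View pics/top0.png

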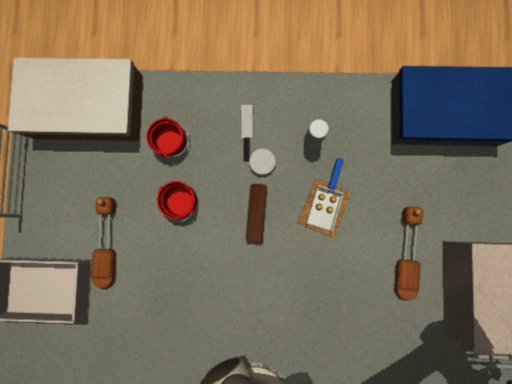

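View pics/side0.png

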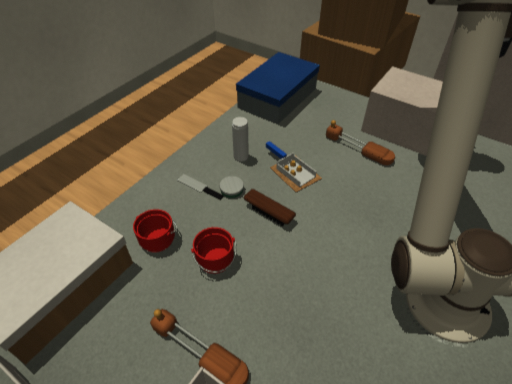

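The top view shows two red buckets, A at (167,138) and B at (178,202). The base is at about (245,370), so B is the nearer one and fits the description. The scoop is at (325,210), its handle at (336,172) and the brush at (257,214). Next I measure these and confirm B in a crop.

```bash
cat > h.py <<'E'
from bench import arm, optics
import cv2,numpy as np
from scipy.spatial.transform import Rotation as R
def cam(n,s=None):
    c=optics.camera_info(n);K=c["camera_matrix"]
    if n=="wrist":
        T=np.eye(4);T[:3,:3]=R.from_quat(s["ee_rot"]).as_matrix();T[:3,3]=s["position"];M=T@c["T_tool_cam"]
    else: M=np.linalg.inv(c["view"])
    return K,M
def ray(n,px,z,s=None):
    K,M=cam(n,s);p=np.atleast_2d(px).astype(float)
    d=np.c_[(p[:,0]-K[0,2])/K[0,0],-(p[:,1]-K[1,2])/K[1,1],-np.ones(len(p))]@M[:3,:3].T
    return M[:3,3]+d*((z-M[2,3])/d[:,2])[:,None]
def blobs(im,lo,hi,amin=60):
    m=cv2.inRange(cv2.cvtColor(im,cv2.COLOR_BGR2HSV),lo,hi)
    cs,_=cv2.findContours(m,cv2.RETR_EXTERNAL,cv2.CHAIN_APPROX_NONE)
    return sorted([c for c in cs if cv2.contourArea(c)>amin],key=cv2.contourArea,reverse=True)
E
python3 - <<'E'
from h import *
im=cv2.imread("pics/top0.png")
m=im.copy();hsv=cv2.cvtColor(im,cv2.COLOR_BGR2HSV)
hsv[...,0]=(hsv[...,0].astype(int)+30)%180
red=cv2.inRange(hsv,(20,180,60),(36,255,255))
cs,_=cv2.findContours(red,cv2.RETR_EXTERNAL,cv2.CHAIN_APPROX_NONE)
for c in cs:
    if cv2.contourArea(c)>200:
        (u,v),r=cv2.minEnclosingCircle(c)
        for z in(72,86,100):
            P=ray("top",[(u,v),(u+r,v),(u-r,v)],z);print("red",u,v,r,z,P[0].round(),np.linalg.norm(P[1]-P[2]).round())
for c in blobs(im,(105,120,60),(125,255,255),60):
    print("blue",cv2.boundingRect(c),cv2.minAreaRect(c)); q=cv2.boxPoints(cv2.minAreaRect(c)); print(ray("top",q,45).round())
print("studs",ray("top",[(321,197),(333,198),(319,207),(330,209)],15).round())
b=cv2.inRange(hsv,(0,0,0),(0,0,0))
for c in blobs(im,(5,90,60),(16,255,200),60): 
    r=cv2.minAreaRect(c);print("org",r, ray("top",r[0],4).round() )
crop=np.hstack([cv2.resize(im[100:260,120:280],(400,400),interpolation=2),cv2.resize(im[140:250,280:390],(400,400),interpolation=2)])
cv2.imwrite("pics/crop1.png",crop)
E
```

```text
red 176.0 199.5 20.304039001464844 72 [555. 227.  72.] 112.0
red 176.0 199.5 20.304039001464844 86 [554. 223.  86.] 111.0
red 176.0 199.5 20.304039001464844 100 [553. 220. 100.] 109.0
red 164.5 136.525634765625 19.532148361206055 72 [729. 267.  72.] 110.0
red 164.5 136.525634765625 19.532148361206055 86 [726. 263.  86.] 108.0
red 164.5 136.525634765625 19.532148361206055 100 [723. 259. 100.] 107.0
blue (402, 66, 110, 73) ((456.5092468261719, 102.2290267944336), (109.83541870117188, 71.21170043945312), 0.6902771592140198)
[[ 747. -393.   45.]
 [ 953. -397.   45.]
 [ 953. -703.   45.]
 [ 749. -694.   45.]]
blue (329, 158, 14, 31) ((335.37158203125, 173.261474609375), (6.417436122894287, 31.320919036865234), 16.699243545532227)
[[ 601. -191.   45.]
 [ 686. -215.   45.]
 [ 681. -232.   45.]
 [ 596. -208.   45.]]
studs [[ 575. -176.   15.]
 [ 573. -210.   15.]
 [ 547. -171.   15.]
 [ 542. -202.   15.]]
org ((255.5, 63.0), (126.0, 511.0), 90.0) [[972.  21.   4.]]
org ((256.0478210449219, 212.7274627685547), (16.579988479614258, 57.89878845214844), 4.513988018035889) [[526.   8.   4.]]
org ((408.0101318359375, 279.3578796386719), (22.30032730102539, 39.898345947265625), 4.085616588592529) [[ 351. -423.    4.]]
org ((101.60173034667969, 268.27069091796875), (21.43353843688965, 39.578643798828125), 3.3664605617523193) [[355. 448.   4.]]
org ((323.85052490234375, 207.61203002929688), (38.65039825439453, 48.686279296875), 21.540977478027344) [[ 546. -186.    4.]]
org ((413.5, 215.5), (17.0, 17.0), 90.0) [[ 530. -440.    4.]]
org ((0.8371150493621826, 169.90032958984375), (5.9780802726745605, 84.03472137451172), 4.899093151092529) [[633. 769.   4.]]
org ((104.0, 205.5), (17.0, 16.0), 90.0) [[536. 452.   4.]]
org ((6.651362895965576, 172.05340576171875), (3.3984386920928955, 82.37947082519531), 4.68589973449707) [[627. 751.   4.]]
org ((1.999999761581421, 237.0), (3.999999523162842, 41.99999237060547), 0.0) [[436. 748.   4.]]
```

View pics/crop1.png

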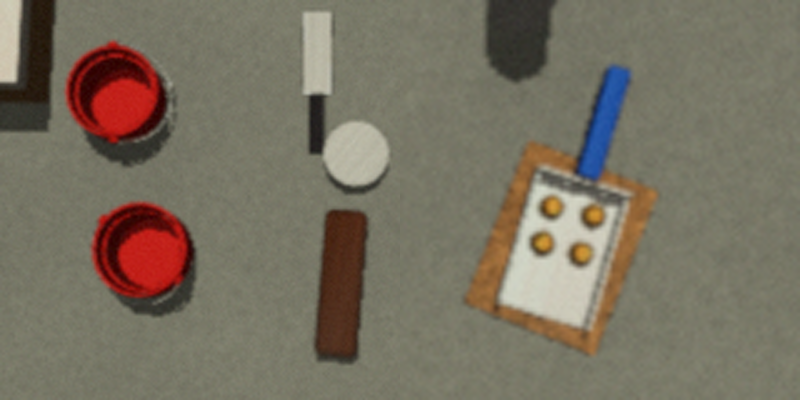

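Bucket B is confirmed: the lower of the two, crop (142,250). The scoop lies on the cork pad with its handle at about −16°. Moving above the handle now.

Emit:
step_arm(motion=[{"slide":[-60,27,5],"dr":[0,0,0.4],"jaw":85},{"slide":[-115,52,10],"dr":[0,0,0.9],"jaw":85},{"slide":[-170,77,15],"dr":[0,0,1.4],"jaw":85},{"slide":[-225,102,20],"dr":[0,0,1.9],"jaw":85},{"slide":[-280,127,20],"dr":[0,0,2.4],"jaw":85},{"slide":[-335,152,20],"dr":[0,0,3],"jaw":85},{"slide":[-390,176,20],"dr":[0,0,3.5],"jaw":85},{"slide":[-445,201,20],"dr":[0,0,4],"jaw":85}])

```text
clock: 1.1
position: [546.4, -281.9, 176.7]
ee_rot: [0.139, 0.99, 0.0, -0.0]
contact_force: [0.2, 0.4, -0.2]
gripper_width: 85.4
grasp_force: 0.0
```

Run:
```python
from h import *
print(ray("top",[(318,128)],150))
s=arm.read_state();np.set_printoptions(suppress=True,precision=3);print(s["joints"],s["position"],s["ee_rot"]);m=R.from_quat(s["ee_rot"]).as_matrix();print(m)
print("tool delta to grip",m.T@(np.array([631.5,-209,150])-s["position"]))
```

```text
[[ 742.57200443 -148.87884233  150.        ]]
[-0.213  0.382 -0.048 -0.    -1.141 -1.636] [ 546.436 -281.887  176.733] [ 0.139  0.99   0.    -0.   ]
[[-0.961  0.275 -0.001]
 [ 0.275  0.961  0.   ]
 [ 0.001  0.    -1.   ]]
tool delta to grip [-61.728  93.49   26.69 ]
```

Emit:
step_arm(motion=[{"slide":[-20,30,6],"dr":[0,0,0],"jaw":85},{"slide":[-40,60,15],"dr":[0,0,0],"jaw":60},{"slide":[-62,93,27],"dr":[0,0,0],"jaw":50},{"slide":[-62,93,40],"dr":[0,0,0],"jaw":50},{"slide":[-62,93,50],"dr":[0,0,0],"jaw":50},{"slide":[-62,93,57],"dr":[0,0,0],"jaw":50},{"slide":[-62,93,57],"dr":[0,0,0],"jaw":50},{"slide":[-62,93,57],"dr":[0,0,0],"jaw":50}])

```text
clock: 2.1
position: [630.5, -211.6, 120.9]
ee_rot: [0.138, 0.99, -0.0, 0.001]
contact_force: [-1.2, 0.0, -0.2]
gripper_width: 50.1
grasp_force: 0.0
```

Run:
```python
from h import *
np.set_printoptions(suppress=True,precision=3)
s=arm.read_state();im=optics.get_image("wrist");cv2.imwrite("pics/w1.png",im)
print(s["joints"],s["position"],s["ee_rot"],s["contact_force"])
for c in blobs(im,(105,100,40),(128,255,255),300):
    r=cv2.minAreaRect(c);print(r);print(ray("wrist",cv2.boxPoints(r),45,s).round(1), ray("wrist",r[0],45,s).round(1))
```

```text
[-0.081  0.508  0.009  0.    -1.071 -1.767] [ 630.483 -211.599  120.872] [ 0.138  0.99  -0.     0.001] [-1.192  0.024 -0.177]
((259.0, 197.0), (102.0, 20.0), 90.0)
[[ 595.1 -207.7   45. ]
 [ 599.3 -192.8   45. ]
 [ 683.9 -215.9   45. ]
 [ 679.2 -232.4   45. ]] [[ 637.3 -211.6   45. ]]
```

View pics/w1.png

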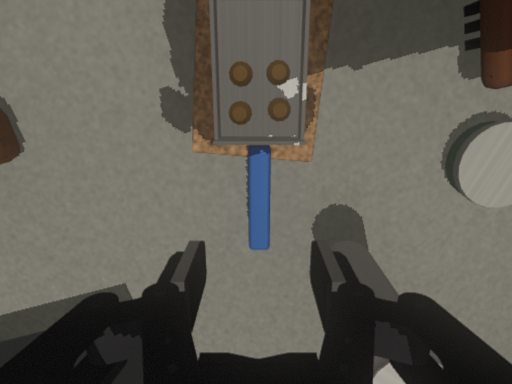

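Wrist view: the handle runs vertically at column 259 (rows 147–248), centred between the fingers, and the studs sit at about (240–280, 72–112). Descending.

Emit:
step_arm(motion=[{"slide":[0,1.5,20],"dr":[0,0,0],"jaw":50},{"slide":[0,1.5,45],"dr":[0,0,0],"jaw":50},{"slide":[0,1.5,70],"dr":[0,0,0],"jaw":50},{"slide":[0,1.5,90],"dr":[0,0,0],"jaw":50},{"slide":[0,1.5,105],"dr":[0,0,0],"jaw":50},{"slide":[0,1.5,105],"dr":[0,0,0],"jaw":40},{"slide":[0,1.5,105],"dr":[0,0,0],"jaw":28},{"slide":[0,1.5,105],"dr":[0,0,0],"jaw":20}])

```text
clock: 3.15
position: [631.6, -209.6, 16.3]
ee_rot: [0.138, 0.99, -0.0, 0.001]
contact_force: [-0.4, -0.9, 0.3]
gripper_width: 19.8
grasp_force: 0.0
```

Emit:
step_arm(motion=[{"slide":[0,0,0],"dr":[0,0,0],"jaw":10},{"slide":[0,0,0],"dr":[0,0,0],"jaw":10},{"slide":[0,0,0],"dr":[0,0,0],"jaw":10},{"slide":[0,0,-2],"dr":[0,0,0],"jaw":10},{"slide":[0,0,-6],"dr":[0,0,0],"jaw":10},{"slide":[0,0,-14],"dr":[0,0,0],"jaw":10},{"slide":[0,0,-24],"dr":[0,0,0],"jaw":10},{"slide":[0,0,-35],"dr":[0,0,0],"jaw":10}])

```text
clock: 4.15
position: [631.0, -209.6, 51.2]
ee_rot: [0.138, 0.99, -0.0, 0.0]
contact_force: [0.0, 1.2, 0.8]
gripper_width: 10.0
grasp_force: 0.0
```

Closed to 10 mm with no grip force, so something is off. I'll look.

Run:
```python
from h import *
np.set_printoptions(suppress=True,precision=3)
s=arm.read_state();im=optics.get_image("wrist");sd=optics.get_image("side");print(s["position"],s["gripper_width"],s["grasp_force"],s["contact_force"])
cv2.imwrite("pics/w2.png",np.hstack([cv2.resize(im,(400,300)),cv2.resize(sd[100:250,200:400],(400,300))]))
for c in blobs(im,(105,100,40),(128,255,255),200): print(cv2.minAreaRect(c))
```

```text
[ 630.994 -209.579   51.16 ] 9.996784779897542 0.0 [0.05  1.189 0.753]
((256.0, 231.0), (134.0, 28.0), 90.0)
```

View pics/w2.png

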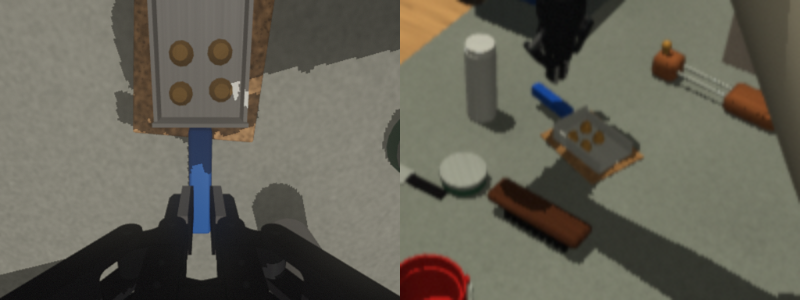

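Run:
```python
from h import *
c=optics.camera_info("side");K=c["camera_matrix"];V=c["view"]
def pj(p):
    q=V@np.r_[p,1];return K[0,2]+K[0,0]*q[0]/-q[2],K[1,2]-K[1,1]*q[1]/-q[2]
p=np.array([631,-209.6,51.])
for dz in(0,19,30,40,54,73):print(dz,np.round(pj(p+[0,0,dz]),1))
for x in(60,145):
  print("handle",x,np.round(pj(np.array([545+.962*x,-185-.27*x,45])),1))
sd=optics.get_image("side");cv2.imwrite("pics/s2.png",cv2.resize(sd[90:190,240:340],(600,600),interpolation=2))
print(blobs(sd,(105,120,40),(128,255,255),40)[-1].reshape(-1,2).min(0),[cv2.boundingRect(c) for c in blobs(sd,(105,120,40),(128,255,255),40)])
```

```text
0 [277.6 147.3]
19 [277.9 142.9]
30 [278.  140.3]
40 [278.1 137.9]
54 [278.3 134.5]
73 [278.6 129.8]
handle 60 [283.4 153.2]
handle 145 [266.5 140.6]
[257  87] [(266, 142, 20, 16), (296, 74, 14, 12), (257, 87, 12, 10)]
```

View pics/s2.png

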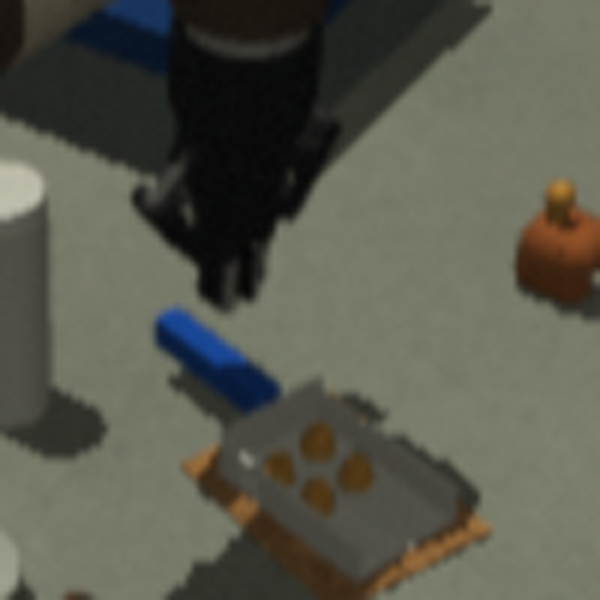

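Both views put the fingertips about 27 mm above the reported TCP point. In the side view the tips are at row 141, where row 147 is expected. The jaws therefore closed just above the handle without touching it. I'll open and go about 27 mm deeper, watching the force.

Emit:
step_arm(motion=[{"slide":[0,0,0],"dr":[0,0,0],"jaw":45},{"slide":[0,0,0],"dr":[0,0,0],"jaw":45},{"slide":[0,0,10],"dr":[0,0,0],"jaw":45},{"slide":[0,0,22],"dr":[0,0,0],"jaw":45},{"slide":[0,0,35],"dr":[0,0,0],"jaw":45},{"slide":[0,0,44],"dr":[0,0,0],"jaw":45},{"slide":[0,0,50],"dr":[0,0,0],"jaw":45},{"slide":[0,0,50],"dr":[0,0,0],"jaw":45}])

```text
clock: 5.3
position: [630.6, -209.5, -0.5]
ee_rot: [0.138, 0.99, -0.0, -0.0]
contact_force: [0.2, -0.2, 0.0]
gripper_width: 44.8
grasp_force: 0.0
```

Emit:
step_arm(motion=[{"slide":[0,0,3],"dr":[0,0,0],"jaw":35},{"slide":[0,0,6],"dr":[0,0,0],"jaw":30},{"slide":[0,0,8],"dr":[0,0,0],"jaw":25},{"slide":[0,0,10],"dr":[0,0,0],"jaw":15},{"slide":[0,0,10],"dr":[0,0,0],"jaw":12},{"slide":[0,0,10],"dr":[0,0,0],"jaw":12},{"slide":[0,0,10],"dr":[0,0,0],"jaw":12},{"slide":[0,0,10],"dr":[0,0,0],"jaw":12}])

```text
clock: 6.3
position: [631.0, -209.7, -8.7]
ee_rot: [0.138, 0.99, -0.0, 0.0]
contact_force: [-1.3, 1.7, 5.7]
gripper_width: 16.9
grasp_force: 58.5
```

Emit:
step_arm(motion=[{"slide":[0,0,-1],"dr":[0,0,0],"jaw":10},{"slide":[0,0,-4],"dr":[0,0,0],"jaw":10},{"slide":[0,0,-12],"dr":[0,0,0],"jaw":10},{"slide":[0,0,-26],"dr":[0,0,0],"jaw":10},{"slide":[0,0,-44],"dr":[0,0,0],"jaw":10},{"slide":[0,0,-62],"dr":[0,0,0],"jaw":10},{"slide":[0,0,-76],"dr":[0,0,0],"jaw":10},{"slide":[0,0,-82],"dr":[0,0,0],"jaw":10}])

```text
clock: 7.3
position: [631.4, -209.6, 73.8]
ee_rot: [0.138, 0.99, 0.0, 0.001]
contact_force: [-0.9, 0.6, -2.8]
gripper_width: 16.8
grasp_force: 58.6
```

Run:
```python
from h import *
np.set_printoptions(suppress=True,precision=3)
s=arm.read_state();im=optics.get_image("wrist");sd=optics.get_image("side");print({k:s[k] for k in("position","gripper_width","contact_force","wrist_torque","joints")})
cv2.imwrite("pics/w3.png",np.hstack([cv2.resize(im,(400,300)),cv2.resize(sd[80:230,200:400],(400,300))]))
```

```text
{'position': array([ 631.418, -209.593,   73.811]), 'gripper_width': 16.801290600554797, 'contact_force': array([-0.856,  0.583, -2.805]), 'wrist_torque': array([-0.032, -0.12 ,  0.027]), 'joints': array([-0.078,  0.551, -0.044,  0.   , -0.974, -1.77 ])}
```

View pics/w3.png

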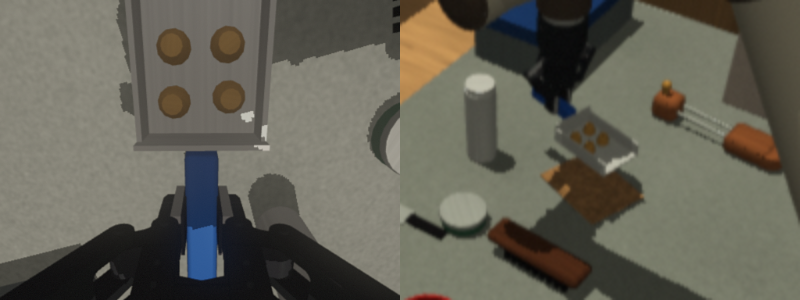

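The scoop is held level at 16.8 mm jaw opening with all four studs in it; they are at (158–230, 42–100) in the left half. Raising and turning it.

Emit:
step_arm(motion=[{"slide":[0,0,-8],"dr":[0,0,-0.5],"jaw":10},{"slide":[0,0,-22],"dr":[0,0,-1.5],"jaw":10},{"slide":[0,0,-40],"dr":[0,0,-2.7],"jaw":10},{"slide":[0,0,-60],"dr":[0,0,-4],"jaw":10},{"slide":[0,0,-80],"dr":[0,0,-5.3],"jaw":10},{"slide":[0,0,-98],"dr":[0,0,-6.6],"jaw":10},{"slide":[0,0,-110],"dr":[0,0,-7.9],"jaw":10},{"slide":[0,0,-115],"dr":[0,0,-9.1],"jaw":10}])

```text
clock: 8.4
position: [630.6, -209.4, 187.0]
ee_rot: [-0.479, 0.878, 0.0, -0.0]
contact_force: [-0.3, 0.1, -1.9]
gripper_width: 16.2
grasp_force: 58.6
```

Run:
```python
from h import *
np.set_printoptions(suppress=True,precision=3)
s=arm.read_state();m=R.from_quat(s["ee_rot"]).as_matrix();print(s["joints"],s["position"]);print(m)
print("toolx deg",np.degrees(np.arctan2(m[1,0],m[0,0])))
def redc(n):
    im=cv2.imread(f"pics/{n}0.png");h=cv2.cvtColor(im,cv2.COLOR_BGR2HSV);h[...,0]=(h[...,0].astype(int)+30)%180
    r=cv2.inRange(h,(18,170,50),(38,255,255));return im,r
im,r=redc("top");cs,_=cv2.findContours(r,cv2.RETR_EXTERNAL,cv2.CHAIN_APPROX_NONE)
ct=[c for c in cs if cv2.contourArea(c)>200 and 190<c[:,0,1].mean()<215][0]
print(cv2.boundingRect(ct),cv2.fitEllipse(ct))
im,r=redc("side");cs,_=cv2.findContours(r,cv2.RETR_EXTERNAL,cv2.CHAIN_APPROX_NONE)
for c in cs:
    if cv2.contourArea(c)>200:print(cv2.boundingRect(c),cv2.fitEllipse(c))
c=optics.camera_info("side");K=c["camera_matrix"];V=c["view"]
def pj(p):
    q=V@np.r_[p,1];return [K[0,2]+K[0,0]*q[0]/-q[2],K[1,2]-K[1,1]*q[1]/-q[2]]
t=np.linspace(0,2*np.pi,60)
for z in(72,79,86,93,100):
    C=ray("top",(177,200.3),z)[0]
    P=np.array([pj(C+[52*np.cos(a),52*np.sin(a),0]) for a in t]);print(z,C.round(),P.min(0).round(1),P.max(0).round(1))
cv2.imwrite("pics/s3.png",cv2.resize(im[210:290,170:260],(720,600),interpolation=2))
```

```text
[-0.078  0.459  0.1   -0.    -1.213 -0.493] [ 630.595 -209.386  186.974]
[[-0.541 -0.841 -0.001]
 [-0.841  0.541  0.   ]
 [-0.     0.001 -1.   ]]
toolx deg -122.74232497516957
(157, 181, 40, 38) ((176.05319213867188, 199.74745178222656), (36.782073974609375, 38.672157287597656), 114.77711486816406)
(191, 227, 44, 44) ((213.26873779296875, 248.12550354003906), (40.705810546875, 42.5893440246582), 167.33914184570312)
(133, 210, 40, 42) ((153.45050048828125, 229.8070526123047), (38.388790130615234, 42.362403869628906), 167.1622314453125)
72 [552. 224.  72.] [194.2 226.5] [234.7 259.7]
79 [552. 222.  79.] [194.4 224.6] [235.1 257.7]
86 [552. 221.  86.] [194.6 222.6] [235.5 255.8]
93 [551. 219.  93.] [194.8 220.6] [235.8 253.8]
100 [551. 218. 100.] [195.  218.7] [236.2 251.8]
```

View pics/s3.png

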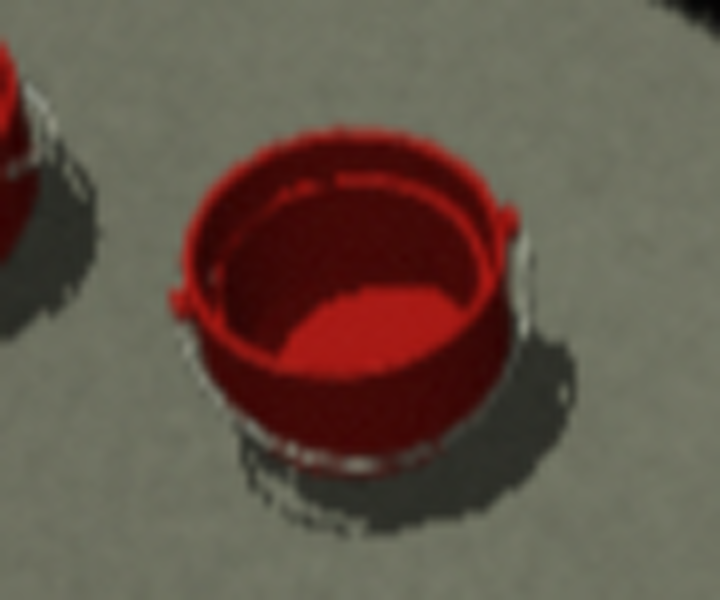

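The rim sits at about z = 72 mm: the side-view ellipse spans rows 227–260, and the bucket centre is near (552, 223). The bail pins lie roughly along ±y, so I'll bring the lip in heading 40° to clear them.

Emit:
step_arm(motion=[{"slide":[-3,8,0],"dr":[0,0,-0.7],"jaw":10},{"slide":[-10,24,0],"dr":[0,0,-1.9],"jaw":10},{"slide":[-20,47,0],"dr":[0,0,-3.2],"jaw":10},{"slide":[-31,74,0],"dr":[0,0,-4.5],"jaw":10},{"slide":[-42,101,0],"dr":[0,0,-5.8],"jaw":10},{"slide":[-53,128,0],"dr":[0,0,-7.1],"jaw":10},{"slide":[-64,154,0],"dr":[0,0,-8.4],"jaw":10},{"slide":[-75,179,0],"dr":[0,0,-9.7],"jaw":10}])

```text
clock: 9.4
position: [520.2, -48.3, 186.2]
ee_rot: [0.923, -0.384, -0.001, 0.0]
contact_force: [0.0, 0.1, -1.5]
gripper_width: 16.7
grasp_force: 58.7
```

```bash
cat >> h.py <<'E'
def go(p,deg):
    s=arm.read_state();m=R.from_quat(s["ee_rot"]).as_matrix();np.set_printoptions(suppress=True,precision=2)
    a=np.degrees(np.arctan2(m[1,0],m[0,0]));print("toolx",a,"joints",s["joints"],"F",s["contact_force"],"T",s["wrist_torque"],"zaxis",m[:,2])
    print("slide",m.T@(np.array(p)-s["position"]),"drz",-((deg-a+180)%360-180)/8)
E
python3 -c "
from h import *
go([413,108,187],40)"
```

```text
toolx -45.12568172430299 joints [ 0.22  0.22 -0.26 -0.   -1.1   0.57] F [ 0.01  0.12 -1.49] T [0.06 0.05 0.05] zaxis [-0.  0. -1.]
slide [-186.43  -34.34   -0.55] drz -10.640710215537872
```

Emit:
step_arm(motion=[{"slide":[-22,-4,0],"dr":[0,0,-1.3],"jaw":10},{"slide":[-46,-8,0],"dr":[0,0,-2.6],"jaw":10},{"slide":[-72,-13,0],"dr":[0,0,-3.9],"jaw":10},{"slide":[-98,-18,0],"dr":[0,0,-5.2],"jaw":10},{"slide":[-124,-23,0],"dr":[0,0,-6.5],"jaw":10},{"slide":[-150,-28,0],"dr":[0,0,-7.8],"jaw":10},{"slide":[-172,-32,0],"dr":[0,0,-9.1],"jaw":10},{"slide":[-186,-34,0],"dr":[0,0,-10.2],"jaw":10}])

```text
clock: 10.4
position: [414.1, 107.6, 186.4]
ee_rot: [0.95, 0.313, -0.001, 0.0]
contact_force: [-0.1, 1.0, -2.2]
gripper_width: 16.6
grasp_force: 58.7
```

Emit:
step_arm(motion=[{"slide":[0,0,4],"dr":[0,0,-0.3],"jaw":10},{"slide":[0,0,14],"dr":[0,0,-0.4],"jaw":10},{"slide":[0,0,30],"dr":[0,0,-0.4],"jaw":10},{"slide":[0,0,50],"dr":[0,0,-0.4],"jaw":10},{"slide":[0,0,68],"dr":[0,0,-0.4],"jaw":10},{"slide":[0,0,82],"dr":[0,0,-0.4],"jaw":10},{"slide":[0,0,90],"dr":[0,0,-0.4],"jaw":10},{"slide":[0,0,90],"dr":[0,0,-0.4],"jaw":10}])

```text
clock: 11.4
position: [415.0, 106.9, 96.4]
ee_rot: [0.942, 0.336, -0.001, 0.0]
contact_force: [-0.3, 0.6, -2.0]
gripper_width: 16.8
grasp_force: 58.8
```

Run:
```python
from h import *
go([413.4,107.6,97],40)
a=[optics.get_image(n) for n in("top","side")]
cv2.imwrite("pics/c4.png",np.hstack([cv2.resize(a[0][150:270,120:280],(400,300),interpolation=2),cv2.resize(a[1][190:310,160:320],(400,300),interpolation=2)]))
```

```text
toolx 39.31973765893824 joints [ 0.63  0.16 -0.59 -0.   -0.82  1.62] F [-0.33  0.6  -2.01] T [-0.02  0.11  0.02] zaxis [-0. -0. -1.]
slide [-0.75 -1.57 -0.61] drz -0.08503279263272034
```

View pics/c4.png

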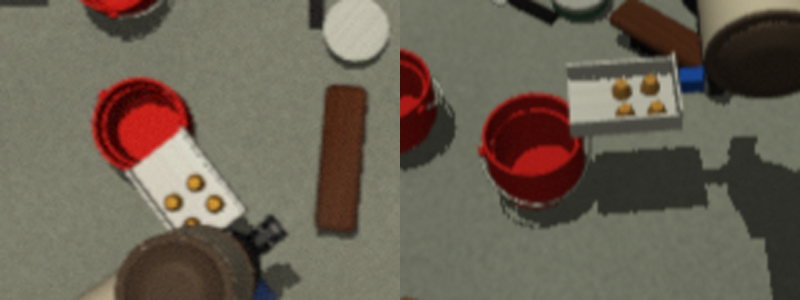

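The top crop shows the lip over the near side of the mouth, at about (157,150), with all four studs in the scoop. Descending towards the rim.

Emit:
step_arm(motion=[{"slide":[0,0,2],"dr":[0,0,0],"jaw":10},{"slide":[0,0,6],"dr":[0,0,0],"jaw":10},{"slide":[0,0,11],"dr":[0,0,0],"jaw":10},{"slide":[0,0,16],"dr":[0,0,0],"jaw":10},{"slide":[0,0,20],"dr":[0,0,0],"jaw":10},{"slide":[0,0,23],"dr":[0,0,0],"jaw":10},{"slide":[0,0,24],"dr":[0,0,0],"jaw":10},{"slide":[0,0,24],"dr":[0,0,0],"jaw":10}])

```text
clock: 12.5
position: [415.5, 107.4, 73.1]
ee_rot: [0.942, 0.337, -0.0, 0.0]
contact_force: [0.2, -0.4, -2.1]
gripper_width: 16.9
grasp_force: 58.7
```

Emit:
step_arm(motion=[{"slide":[0,0,0.5],"dr":[0,0,0],"jaw":10},{"slide":[0,0,1],"dr":[0,0,0],"jaw":10},{"slide":[0,0,1.5],"dr":[0,0,0],"jaw":10},{"slide":[0,0,2],"dr":[0,0,0],"jaw":10},{"slide":[0,0,2.5],"dr":[0,0,0],"jaw":10},{"slide":[0,0,3],"dr":[0,0,0],"jaw":10},{"slide":[0,0,3.5],"dr":[0,0,0],"jaw":10},{"slide":[0,0,4],"dr":[0,0,0],"jaw":10}])

```text
clock: 13.5
position: [415.5, 107.4, 69.1]
ee_rot: [0.942, 0.337, 0.0, -0.0]
contact_force: [0.9, 0.3, -2.4]
gripper_width: 16.7
grasp_force: 58.7
```

```bash
python3 -c "
from h import *
go([0,0,0],40);print(arm.read_state()['position'])"
```

```text
toolx 39.34681695375157 joints [ 0.63  0.21 -0.63 -0.   -0.74  1.62] F [ 0.86  0.28 -2.37] T [-0.11  0.11 -0.06] zaxis [ 0.  0. -1.]
slide [-389.39 -180.37   69.07] drz -0.08164788078105545
[415.48 107.4   69.08]
```

Emit:
step_arm(motion=[{"slide":[0,0,0.5],"dr":[0,0,0],"jaw":10},{"slide":[0,0,1],"dr":[0,0,0],"jaw":10},{"slide":[0,0,1.5],"dr":[0,0,0],"jaw":10},{"slide":[0,0,2],"dr":[0,0,0],"jaw":10},{"slide":[0,0,2.5],"dr":[0,0,0],"jaw":10},{"slide":[0,0,3],"dr":[0,0,0],"jaw":10},{"slide":[0,0,3.5],"dr":[0,0,0],"jaw":10},{"slide":[0,0,4],"dr":[0,0,0],"jaw":10}])

```text
clock: 14.5
position: [415.5, 107.4, 65.1]
ee_rot: [0.942, 0.337, 0.0, 0.0]
contact_force: [-0.1, -0.1, -2.4]
gripper_width: 16.5
grasp_force: 58.7
```

Emit:
step_arm(motion=[{"slide":[0,0,0.4],"dr":[0,0,0],"jaw":10},{"slide":[0,0,0.8],"dr":[0,0,0],"jaw":10},{"slide":[0,0,1.2],"dr":[0,0,0],"jaw":10},{"slide":[0,0,1.6],"dr":[0,0,0],"jaw":10},{"slide":[0,0,2],"dr":[0,0,0],"jaw":10},{"slide":[0,0,2.4],"dr":[0,0,0],"jaw":10},{"slide":[0,0,2.7],"dr":[0,0,0],"jaw":10},{"slide":[0,0,3],"dr":[0,0,0],"jaw":10}])

```text
clock: 15.5
position: [415.6, 107.4, 62.3]
ee_rot: [0.942, 0.337, 0.0, -0.0]
contact_force: [-2.3, -0.8, 3.3]
gripper_width: 17.1
grasp_force: 59.5
```

Contact at about 5.5 N. I'll ease up slightly and hold.

Emit:
step_arm(motion=[{"slide":[0,0,-0.4],"dr":[0,0,0],"jaw":10},{"slide":[0,0,-0.4],"dr":[0,0,0],"jaw":10},{"slide":[0,0,-0.4],"dr":[0,0,0],"jaw":10},{"slide":[0,0,-0.4],"dr":[0,0,0],"jaw":10},{"slide":[0,0,-0.4],"dr":[0,0,0],"jaw":10},{"slide":[0,0,-0.4],"dr":[0,0,0],"jaw":10},{"slide":[0,0,-0.4],"dr":[0,0,0],"jaw":10},{"slide":[0,0,-0.4],"dr":[0,0,0],"jaw":10}])

```text
clock: 16.5
position: [415.5, 107.4, 62.5]
ee_rot: [0.942, 0.337, 0.0, -0.0]
contact_force: [-1.2, -2.0, 2.1]
gripper_width: 16.7
grasp_force: 59.5
```

Run:
```python
from h import *
go([0,0,0],40);print(arm.read_state()['position'])
a=[optics.get_image(n) for n in("top","side")]
cv2.imwrite("pics/c5.png",np.hstack([cv2.resize(a[0][150:270,120:280],(400,300),interpolation=2),cv2.resize(a[1][190:310,160:320],(400,300),interpolation=2)]))
# bucket + stud blobs
im=a[0];h=cv2.cvtColor(im,cv2.COLOR_BGR2HSV)
for c in blobs(im[150:270,120:280],(10,130,90),(25,255,255),8):print("brass",cv2.minEnclosingCircle(c))
```

```text
toolx 39.34843573868852 joints [ 0.63  0.22 -0.64  0.   -0.72  1.62] F [-1.22 -1.96  2.08] T [-0.05 -0.03  0.01] zaxis [ 0.  0. -1.]
slide [-389.48 -180.39   62.46] drz -0.08144553266393473
[415.55 107.44  62.54]
brass ((86.75, 80.5), 2.795184850692749)
brass ((79.5, 72.5), 2.9155757427215576)
brass ((70.5, 80.0), 2.6926822662353516)
```

The contact held at about 4.3 N for a second. Raising 10 mm and tipping about the lip.

Emit:
step_arm(motion=[{"slide":[0,0,-4],"dr":[0,0,0],"jaw":10},{"slide":[0,0,-10],"dr":[0,0,0],"jaw":10},{"slide":[-0.5,0,-20.2],"dr":[0,-0.5,0],"jaw":10},{"slide":[0,0,-35.5],"dr":[0,-1.25,0],"jaw":10},{"slide":[2.2,0,-50.7],"dr":[0,-2,0],"jaw":10},{"slide":[5.9,0,-65.6],"dr":[0,-2.75,0],"jaw":10},{"slide":[5.9,0,-65.6],"dr":[0,-2.75,0],"jaw":10},{"slide":[5.9,0,-65.6],"dr":[0,-2.75,0],"jaw":10}])

```text
clock: 17.6
position: [419.0, 110.7, 127.5]
ee_rot: [0.924, 0.33, -0.18, 0.064]
contact_force: [-0.5, -0.3, -1.6]
gripper_width: 16.6
grasp_force: 58.8
```

Run:
```python
from h import *
s=arm.read_state();m=R.from_quat(s["ee_rot"]).as_matrix();np.set_printoptions(suppress=True,precision=2)
print(s["joints"],s["position"],"tilt",np.degrees(np.arccos(-m[2,2])),"lip",s["position"]+m@[146,0,-12.5])
L=np.array([146,0,-12.5])
for d in(4,8,12,16,20,24,28,32):
    print(d,d/8,L-R.from_rotvec([0,-np.radians(d),0]).apply(L))
```

```text
[ 0.65  0.35 -0.32  0.01 -1.29  1.6 ] [419.04 110.7  127.49] tilt 22.0568043358967 lip [527.33 199.44  84.25]
4 0.5 [ -0.52   0.   -10.21]
8 1.0 [ -0.32   0.   -20.44]
12 1.5 [  0.59   0.   -30.63]
16 2.0 [  2.21   0.   -40.73]
20 2.5 [  4.53   0.   -50.69]
24 3.0 [  7.54   0.   -60.46]
28 3.5 [ 11.22   0.   -70.01]
32 4.0 [ 15.56   0.   -79.27]
```

Emit:
step_arm(motion=[{"slide":[-0.5,0,-10.2],"dr":[0,-0.5,0],"jaw":10},{"slide":[-0.3,0,-20.4],"dr":[0,-1,0],"jaw":10},{"slide":[0.6,0,-30.6],"dr":[0,-1.5,0],"jaw":10},{"slide":[2.2,0,-40.7],"dr":[0,-2,0],"jaw":10},{"slide":[4.5,0,-50.7],"dr":[0,-2.5,0],"jaw":10},{"slide":[7.5,0,-60.5],"dr":[0,-3,0],"jaw":10},{"slide":[11.2,0,-70],"dr":[0,-3.5,0],"jaw":10},{"slide":[11.2,0,-70],"dr":[0,-3.5,0],"jaw":10}])

```text
clock: 18.6
position: [448.1, 134.3, 187.6]
ee_rot: [0.853, 0.305, -0.398, 0.142]
contact_force: [-0.4, -0.2, -1.6]
gripper_width: 16.8
grasp_force: 58.9
```

Run:
```python
from h import *
s=arm.read_state();m=R.from_quat(s["ee_rot"]).as_matrix();np.set_printoptions(suppress=True,precision=2)
print(s["joints"],s["position"],"tilt",np.degrees(np.arccos(-m[2,2])),"lip",s["position"]+m@[146,0,-12.5],s["contact_force"])
w,t,d=[optics.get_image(n) for n in("wrist","top","side")]
cv2.imwrite("pics/c6.png",np.vstack([np.hstack([cv2.resize(w,(400,300)),cv2.resize(t[150:270,120:280],(400,300),interpolation=2)]),np.hstack([cv2.resize(d[190:310,140:300],(400,300),interpolation=2),np.zeros((300,400,3),np.uint8)])]))
for n,i in(("w",w),("t",t[150:270,120:280]),("s",d[190:310,140:300])):
    print(n,[np.round(cv2.minEnclosingCircle(c),1).tolist() if 0 else (cv2.boundingRect(c)) for c in blobs(i,(10,130,70),(25,255,255),8)])
```

```text
[ 0.66  0.62  0.07  0.02 -1.89  1.6 ] [448.11 134.35 187.6 ] tilt 50.028818652107134 lip [528.03 199.91  83.74] [-0.44 -0.19 -1.59]
w [(365, 0, 147, 101), (415, 195, 61, 23)]
t [(127, 34, 19, 58), (62, 47, 6, 6), (58, 39, 5, 4)]
s [(63, 56, 22, 13), (141, 19, 10, 7)]
```

View pics/c6.png

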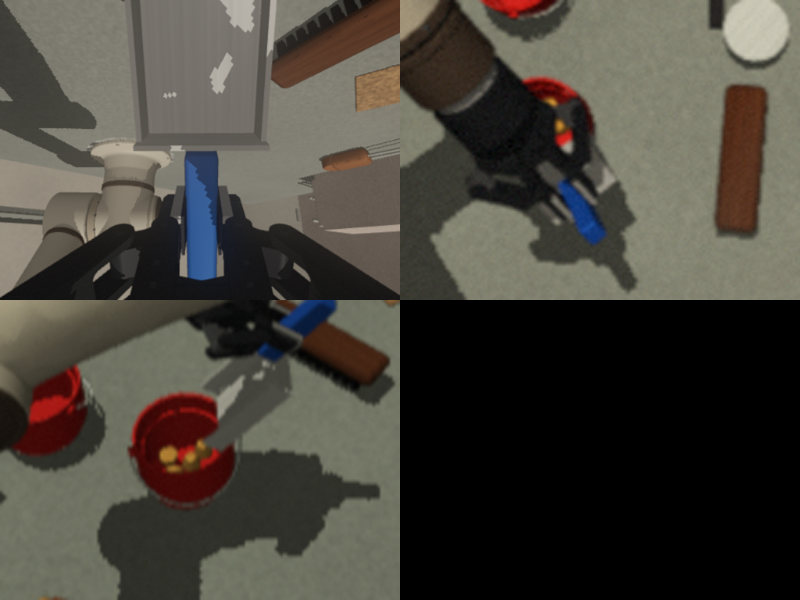

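The scoop is empty (wrist view), and the studs lie in the bucket, at about (160–210, 440–470) in the side crop. Levelling and raising.

Emit:
step_arm(motion=[{"slide":[-15,0,-13],"dr":[0,0.2,0],"jaw":10},{"slide":[-31,0,-26],"dr":[0,1,0],"jaw":10},{"slide":[-31,0,-26],"dr":[0,2,0],"jaw":10},{"slide":[-31,0,-26],"dr":[0,3,0],"jaw":10},{"slide":[-31,0,-26],"dr":[0,4,0],"jaw":10},{"slide":[-31,0,-26],"dr":[0,5,0],"jaw":10},{"slide":[-31,0,-26],"dr":[0,6,0],"jaw":10},{"slide":[-31,0,-26],"dr":[0,6.25,0],"jaw":10}])

```text
clock: 19.75
position: [446.8, 132.8, 232.3]
ee_rot: [0.942, 0.337, 0.003, -0.001]
contact_force: [-1.3, 0.3, -1.1]
gripper_width: 16.7
grasp_force: 58.8
```

```bash
python3 -c "
from h import *
go([522,-48,210],-45);print(arm.read_state()['position'])"
```

```text
toolx 39.3303291468547 joints [ 0.64  0.08 -0.31  0.   -1.18  1.62] F [-1.27  0.3  -1.09] T [-0.04  0.09 -0.  ] zaxis [ 0.  0. -1.]
slide [-56.58 187.51  22.05] drz 10.541291143356837
[446.82 132.83 232.27]
```

Emit:
step_arm(motion=[{"slide":[-5,18,3],"dr":[0,0,0.8],"jaw":10},{"slide":[-13,42,6],"dr":[0,0,2.1],"jaw":10},{"slide":[-21,67,9],"dr":[0,0,3.4],"jaw":10},{"slide":[-29,93,12],"dr":[0,0,4.7],"jaw":10},{"slide":[-37,119,15],"dr":[0,0,6],"jaw":10},{"slide":[-45,145,18],"dr":[0,0,7.3],"jaw":10},{"slide":[-52,168,20],"dr":[0,0,8.6],"jaw":10},{"slide":[-57,187,22],"dr":[0,0,9.9],"jaw":10}])

```text
clock: 20.75
position: [523.1, -47.5, 208.0]
ee_rot: [0.939, -0.344, 0.0, 0.0]
contact_force: [0.3, -0.5, -1.2]
gripper_width: 16.7
grasp_force: 58.9
```

```bash
python3 -c "
from h import *
go([630,-209.5,190],-120)"
```

```text
toolx -40.2180679293281 joints [ 0.22  0.21 -0.22  0.   -1.15  0.65] F [ 0.3  -0.46 -1.24] T [0.09 0.01 0.  ] zaxis [-0. -0. -1.]
slide [186.27  54.69  18.03] drz 9.972741508833987
```

Emit:
step_arm(motion=[{"slide":[18,5,2],"dr":[0,0,0.8],"jaw":10},{"slide":[42,12,4],"dr":[0,0,2.1],"jaw":10},{"slide":[67,20,7],"dr":[0,0,3.4],"jaw":10},{"slide":[93,27,9],"dr":[0,0,4.7],"jaw":10},{"slide":[119,35,11],"dr":[0,0,6],"jaw":10},{"slide":[145,43,14],"dr":[0,0,7.3],"jaw":10},{"slide":[168,49,16],"dr":[0,0,8.6],"jaw":10},{"slide":[186,55,18],"dr":[0,0,9.9],"jaw":10}])

```text
clock: 21.75
position: [630.9, -208.8, 189.6]
ee_rot: [-0.504, 0.863, -0.0, -0.0]
contact_force: [0.0, -0.4, -2.4]
gripper_width: 16.5
grasp_force: 59.0
```

```bash
python3 -c "
from h import *
go([631,-209.6,140],164.1)"
```

```text
toolx -119.41241513113675 joints [-0.08  0.46  0.1   0.   -1.22 -0.44] F [ 0.04 -0.38 -2.35] T [ 0.1  -0.03 -0.02] zaxis [-0. -0. -1.]
slide [ 0.65 -0.54 49.65] drz 9.560948108607903
```

Emit:
step_arm(motion=[{"slide":[0,0,0],"dr":[0,0,0.8],"jaw":10},{"slide":[0,0,0],"dr":[0,0,2.1],"jaw":10},{"slide":[0.6,-0.5,5],"dr":[0,0,3.4],"jaw":10},{"slide":[0.6,-0.5,12],"dr":[0,0,4.7],"jaw":10},{"slide":[0.6,-0.5,22],"dr":[0,0,6],"jaw":10},{"slide":[0.6,-0.5,33],"dr":[0,0,7.3],"jaw":10},{"slide":[0.6,-0.5,43],"dr":[0,0,8.6],"jaw":10},{"slide":[0.6,-0.5,50],"dr":[0,0,9.56],"jaw":10}])

```text
clock: 22.75
position: [630.5, -208.7, 139.4]
ee_rot: [0.137, 0.991, -0.0, -0.0]
contact_force: [0.2, -0.1, -1.0]
gripper_width: 16.7
grasp_force: 58.9
```

Emit:
step_arm(motion=[{"slide":[0,0,15],"dr":[0,0,0],"jaw":10},{"slide":[0,0,40],"dr":[0,0,0],"jaw":10},{"slide":[0,0,68],"dr":[0,0,0],"jaw":10},{"slide":[0,0,95],"dr":[0,0,0],"jaw":10},{"slide":[0,0,115],"dr":[0,0,0],"jaw":10},{"slide":[0,0,128],"dr":[0,0,0],"jaw":10},{"slide":[0,0,135],"dr":[0,0,0],"jaw":10},{"slide":[0,0,135],"dr":[0,0,0],"jaw":10}])

```text
clock: 23.75
position: [630.5, -208.7, 4.2]
ee_rot: [0.135, 0.991, -0.0, -0.0]
contact_force: [0.3, 0.5, -2.0]
gripper_width: 16.5
grasp_force: 58.9
```

```bash
python3 -c "
from h import *
go([631,-209.6,-8.7],164.1)"
```

```text
toolx 164.49800472130886 joints [-0.08  0.63 -0.11  0.   -0.84 -1.76] F [ 0.28  0.49 -1.98] T [-0.03 -0.11 -0.02] zaxis [-0. -0. -1.]
slide [-0.71 -0.79 12.86] drz 0.049750590163608166
```

Emit:
step_arm(motion=[{"slide":[0,0,3],"dr":[0,0,0],"jaw":10},{"slide":[0,0,6],"dr":[0,0,0],"jaw":10},{"slide":[0,0,8],"dr":[0,0,0],"jaw":10},{"slide":[0,0,9.5],"dr":[0,0,0],"jaw":10},{"slide":[0,0,10.5],"dr":[0,0,0],"jaw":10},{"slide":[0,0,11.5],"dr":[0,0,0],"jaw":10},{"slide":[0,0,12],"dr":[0,0,0],"jaw":10},{"slide":[0,0,12.3],"dr":[0,0,0],"jaw":10}])

```text
clock: 24.75
position: [630.5, -208.6, -8.0]
ee_rot: [0.135, 0.991, -0.0, 0.0]
contact_force: [-0.3, -0.5, -2.1]
gripper_width: 16.9
grasp_force: 58.9
```

Emit:
step_arm(motion=[{"slide":[0,0,0.3],"dr":[0,0,0],"jaw":10},{"slide":[0,0,0.6],"dr":[0,0,0],"jaw":10},{"slide":[0,0,0.8],"dr":[0,0,0],"jaw":10},{"slide":[0,0,1],"dr":[0,0,0],"jaw":10},{"slide":[0,0,1.2],"dr":[0,0,0],"jaw":10},{"slide":[0,0,1.4],"dr":[0,0,0],"jaw":10},{"slide":[0,0,1.4],"dr":[0,0,0],"jaw":10},{"slide":[0,0,1.4],"dr":[0,0,0],"jaw":10}])

```text
clock: 25.75
position: [630.7, -208.7, -8.8]
ee_rot: [0.135, 0.991, -0.0, 0.0]
contact_force: [-0.6, 0.3, 4.8]
gripper_width: 16.7
grasp_force: 59.8
```

Seated on the pad. Opening and withdrawing straight up.

Emit:
step_arm(motion=[{"slide":[0,0,0],"dr":[0,0,0],"jaw":25},{"slide":[0,0,0],"dr":[0,0,0],"jaw":40},{"slide":[0,0,0],"dr":[0,0,0],"jaw":45},{"slide":[0,0,-8],"dr":[0,0,0],"jaw":45},{"slide":[0,0,-25],"dr":[0,0,0],"jaw":45},{"slide":[0,0,-55],"dr":[0,0,0],"jaw":45},{"slide":[0,0,-95],"dr":[0,0,0],"jaw":45},{"slide":[0,0,-130],"dr":[0,0,0],"jaw":45}])

```text
clock: 26.75
position: [631.1, -208.8, 123.9]
ee_rot: [0.135, 0.991, -0.0, 0.001]
contact_force: [0.4, -0.7, -0.3]
gripper_width: 44.9
grasp_force: 0.0
```

Run:
```python
from h import *
np.set_printoptions(suppress=True,precision=2)
s=arm.read_state();w=optics.get_image("wrist");t=optics.get_image("top");d=optics.get_image("side")
print(s["position"],s["gripper_width"],s["contact_force"])
for c in blobs(w,(105,100,40),(128,255,255),300):
    r=cv2.minAreaRect(c);print("handle",r[1:],ray("wrist",cv2.boxPoints(r),45,s).round())
for i in(t,cv2.imread("pics/top0.png")):
    h=cv2.cvtColor(i,cv2.COLOR_BGR2HSV);h[...,0]=(h[...,0].astype(int)+30)%180
    r=cv2.inRange(h,(20,180,60),(36,255,255));cs,_=cv2.findContours(r,cv2.RETR_EXTERNAL,cv2.CHAIN_APPROX_NONE)
    print([cv2.boundingRect(c) for c in cs if cv2.contourArea(c)>200])
    print("brass",[cv2.boundingRect(c) for c in blobs(i[170:230,150:205],(8,120,70),(25,255,255),6)])
    print("brush",cv2.minAreaRect(blobs(i[:, 230:285],(0,60,30),(16,255,140),300)[0]))
```

```text
[ 631.07 -208.81  123.89] 44.89888394785133 [ 0.41 -0.72 -0.32]
handle ((101.0, 21.0), 90.0) [[ 595. -207.   45.]
 [ 599. -191.   45.]
 [ 684. -213.   45.]
 [ 679. -231.   45.]]
[(157, 181, 39, 38), (147, 117, 38, 40)]
brass [(22, 19, 20, 15)]
brush ((27.73633575439453, 341.8552551269531), (53.0377082824707, 12.33703327178955), 2.2025980949401855)
[(157, 181, 39, 38), (147, 117, 37, 40)]
brass []
brush ((26.00689697265625, 212.91725158691406), (16.775188446044922, 58.79620361328125), 4.763641834259033)
```

```bash
python3 -c "
from bench import arm
print(arm.job_done())"
```

```text
the job is handed in; nothing more can be done
None
```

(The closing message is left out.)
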